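# Set the number block to five for the next find photograph

### The arm

A 6-joint arm with a two-finger parallel gripper is mounted at the origin on the work surface. World frame = base frame: x ahead of the robot, y to its left, z up, the work surface at z = 0. Lengths are in m, angles in rad, forces in N, time in s.
With the tool pointing down it reaches from about 0.35 to 0.975 m from the base axis. Payload 7.1 kg.
Tool frame: the origin (TCP) lies at the very end of the fingers, on their centre line; the grasp point (between the pads) lies ctrl.grip_point_offset behind it (ctrl.grip_point_offset is the distance from the TCP to the grasp point, in m); z points along the fingers, y is the line along which they close (so a half turn about z gives the same grasp; the last joint's range is limited). The gripper opens to 88 mm and grips with 3 to 60 N. Pads are 20 mm wide; open, the fingers measure 115 mm over their backs; the gripper's body (75 mm by 178 mm) begins 61 mm behind the grasp point.
Start: joints at [1.167, 0.423, 1.63, -0, 1.089, -0.019], TCP at [0.235, 0.579, 0.223] pointing down, gripper open.
Joint ranges: [-3, 3], [-0.9, 2.11], [0.09, 2.58], [-1.31, 4.45], [0.11, 2.69], [-2.54, 2.54]. Speed limits (rad/s): [2.39, 2.39, 3.01, 3.14, 3.14, 3.14].

### API

Orientations are given as a rotation vector (axis times angle).
In Python, from station import ctrl gives the robot as it stands.
- The arm moves only by the shell command python3 -m crank 'ROWS' [OPENING]. ROWS is a JSON object of lists of equal length, an entry for each row: "slide": the shift along the tool's x, y, z in m, a list of three; "turn": the turn about the tool's z in rad. In form: {"slide": [[x, y, z], ...], "turn": [turn, ...]}. A call has 1 to 8 rows; each row is the pose to reach, as a shift and turn from the pose commanded when the call began, along the tool's axes at that moment; what a row does not reach only later rows make up. A row lasts 1/10 s, in which the tool goes at most 50 mm and 8.59 degrees, less where a joint would pass 70% of its speed; a pose out of reach is approached as far as the arm can. A call with a gripper value outside its range is refused whole. OPENING is the finger opening in m, from 0 to 0.0878, set as the call begins (- or left out, the last holds). The fingers move at their own pace and stop on an object; the grip force is fixed at half the most. Time passes only in rows, so rows that repeat a pose let the fingers close. It gives the time, the measured TCP pose, the force, the opening and the grip force at its end, in the units of the state.
- ctrl.sense(): the state, without advancing time (a new reading comes with each control period).
- ctrl.grab_frame(name): name is "scene" or "side" or "wrist"; returns (picture, depth): 384x512x3 uint8, red, green, blue; 384x512 float32, m along the optical axis (not along the pixel's ray), 0 where there is no reading.
- ctrl.get_calibration(name): a dict with "fx", "fy", "cx", "cy" (pixels), "k1" (the pictures are not rectified: a ray, as slopes to the right and down, at radius r is drawn at 1 + k1 r^2 times it, then the intrinsics apply), "R" (3x3) and "t" (3): a world point X has camera coordinates R X + t; the wrist camera has in their place "T_tool_cam" (4x4, takes a point from camera to tool coordinates, whose origin is the TCP and whose axes are the flange's). Camera axes: x right, y down, z forward; pixel columns grow to the right and rows downward; lengths in m; the calibration is good to about 2 mm. A picture is of the moment at which its call begins: read the wrist's pose just before it. get_calibration takes no time and is no camera call.
- ctrl.sign_off(): hands the job in; it is judged then, once.
The state is a dict: "t": time; "qpos": joint angles; "joint_vel": joint speeds; "effort": joint torques, N m; "tcp_pos": TCP position; "eef_rot": TCP orientation; "ft_force": force on the tool from outside, world axes, zero at the start; "wrist_torque": the same for the moment, N m; "gripper_width": finger opening in m; "grasp_force": force on a finger pad.
Only numpy, scipy, OpenCV 4.12 (cv2) and the standard library are available. Lean on these libraries where they do the work, as an engineer would, in place of code of your own. Each camera call takes 0.05 s, during which the arm holds its last target. There are 200 camera calls.

### The job

Set the right-hand wheel of the number block (right as seen from the robot) to five: press the wheel down firmly and, while it is held down, roll it up by its ridges, away from the robot, until the face with five pips is on top and the wheel has sprung back up and locked there. Leave the left-hand wheel on the number it shows, and do not knock over or shove away the cup, clay disc, brush and scale bar beside the block.

Things in the scene. Friction and masses are not known exactly. Their poses are not given: they have to be found in the camera images.
- number_block: Number block shown beside finds in photographs: aluminium housing 128 mm (x) by 150 mm (y), 66 mm high, fixed to the table. Origin at the centre of its underside, x pointing away from the robot, z up. Two identical ridged wheels stand out of its open top, turning about axes along the block's y, at block y = -36 mm (right-hand, seen from the robot) and +36 mm (left-hand).
- right_axle (a point): Centre of the right-hand wheel, on its axle, 60 mm above the table when up; goes down with the wheel. The wheel is 42 mm wide: white hub of radius 30 mm, six black ridges (flat vanes 4 mm thick) standing out to radius 46 mm, 60 degrees apart. At rest a face is exactly on top with ridges 30 degrees either side of it: tips 46 mm apart and 100 mm above the table, roots about 30 mm apart.
- right_top (a point): Top of the right-hand wheel's hub as it is with the wheel up, mid-width, 90 mm above the table (does not move with the wheel); axes as the block's. The number shown is the face here. The wheel is locked at rest: it rides on a spring and is freed by pressing it down about 10 mm (6 N starts it down, about 10 N frees it, 11 N reaches the bottom stop at 12 mm; 13 to 20 N is firmly down).
- right_wheel (a joint): Angle of the right-hand wheel (rad): 0 with the one-pip face on top, 1.047 (60 degrees) more for each further face (five pips: 4.189), growing as the top of the wheel moves away from the robot (block +x). Stops just before one and beyond six. Pressed down it turns freely; let up, it turns itself to the nearest face and locks (left just midway it may hang there).
- right_press (a joint): How far the right-hand wheel is pressed down (m): 0 up and locked, 0.012 on the bottom stop; the wheel is quite free above about 0.010.
- left_one (a point): Centre of the one-pip face on the hub surface of the left-hand wheel (30 mm from that wheel's axis); it moves with that wheel, which is to be left alone.
- paper_cup: White paper cup, 72 mm across, 85 mm high, standing near the block; origin at the centre of its underside.
- stone_disc: Fired-clay disc, 90 mm across, 18 mm thick, lying near the block; origin at the centre of its underside.
- brush: Brush 170 mm long lying on the table near the block; origin on its underside.
- scale_bar: Flat black-and-white scale bar, 160 x 24 x 8 mm, lying before the block; origin at the centre of its underside.
Things that resemble listed ones, but are neither listed nor needed, are in the scene too. Of the things that look like the number_block, the smaller one is meant.

How it is judged:
On the way:
1. the right-hand wheel has been rolled on, past the four-pip face, while pressed down (value of joint right_wheel above 3.25 rad and value of joint right_press above 0.005 m), for 0.02 s.
At the end, for the whole second after the job is handed in: The right-hand wheel stands at five pips (within 0.15 rad), fully up and locked (within 2 mm) and at rest; the left-hand wheel shows the same face as at the start (value of joint right_wheel between 4.04 and 4.34 rad and value of joint right_press below 0.002 m and not (velocity of joint right_wheel above 0.1 rad/s) and not (velocity of joint right_wheel below -0.1 rad/s) and distance of left_one from where it was at the start of the episode below 0.012 m); the robot touches nothing.
It fails at once if the left-hand wheel is rolled to another face (distance of left_one from where it was at the start of the episode above 0.02 m).
It fails at once if the cup is knocked over (angle between paper_cup's own z axis and vertical above 0.6 rad).
It fails at once if the cup, disc, brush or scale bar beside the block is shoved away (more than 40 mm) (distance of any of paper_cup, stone_disc, brush, scale_bar from where it was at the start of the episode above 0.04 m).
It also fails if it takes over 40 s, if anything falls off the work surface, if the arm or the gripper's body presses on something with over 40 N, if the wrist force passes 120 N, or if a joint passes its speed limit or range.

## Working session

There is one attempt and no reset: what is moved stays moved. The work goes in short steps, Python scripts to look and compute and a shell command to move; the robot and the scene stay as the last step left them, time stands still between calls to the robot, and variables do not carry over. Pictures are saved under pics/ and viewed, at most 10 in all, crops included, and the job is handed in when it is done.

```bash
mkdir -p pics; ls; python3 - <<'E'
from station import ctrl
import cv2,numpy as np
s=ctrl.sense();print(s['t'],s['tcp_pos'],s['eef_rot'],ctrl.grip_point_offset)
ims=[]
for n in("scene","side"):
    p,d=ctrl.grab_frame(n);np.savez(f'pics/{n}.npz',p=p,d=d);cv2.imwrite(f'pics/{n}.png',p[:,:,::-1])
    c=ctrl.get_calibration(n);print(n,{k:np.round(v,3).tolist() for k,v in c.items()})
E
```

```text
pics
0.0 [0.2343906  0.57880257 0.22192067] [-6.00688385e-01 -3.08334159e+00  2.30969020e-03] 0.0187
scene {'fx': 495.662, 'fy': 495.662, 'cx': 244.352, 'cy': 187.062, 'k1': 0.052, 'R': [[0.872, 0.49, -0.009], [0.366, -0.663, -0.653], [-0.326, 0.566, -0.757]], 't': [-0.392, -0.084, 1.472]}
side {'fx': 438.897, 'fy': 438.897, 'cx': 259.515, 'cy': 192.698, 'k1': -0.141, 'R': [[0.853, -0.521, 0.006], [-0.285, -0.476, -0.832], [0.437, 0.709, -0.554]], 't': [-0.361, 0.202, 0.783]}
```

View pics/scene.png

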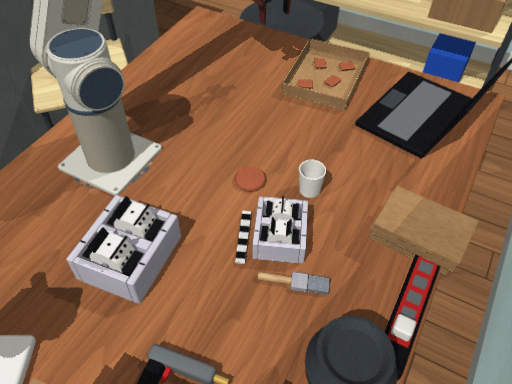

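View pics/side.png

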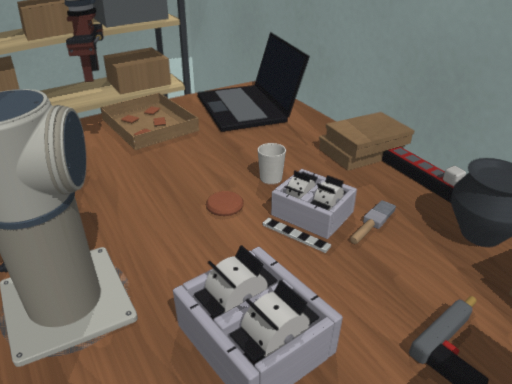

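The scene view shows two lookalikes: the block at scene (281,230) / side (314,200), with cup, disc, bar and brush around it, and a larger one at scene (127,247) / side (256,315). I choose the smaller one at (281,230). Next I'll measure it and take a close crop.

```bash
cat > h.py <<'E'
import numpy as np,cv2
from station import ctrl
def cloud(d,c,R,t):
    # world points for each pixel; R,t world->cam
    h,w=d.shape; K=np.array([[c['fx'],0,c['cx']],[0,c['fy'],c['cy']],[0,0,1.]])
    u,v=np.meshgrid(np.arange(w),np.arange(h))
    r=cv2.undistortPoints(np.stack([u,v],-1).reshape(-1,1,2).astype(np.float64),K,np.array([c['k1'],0,0,0.])).reshape(h,w,2)
    P=np.dstack([r,np.ones((h,w))])*d[...,None]
    return (P-t)@R   # R^T(P-t)
def proj(X,c,R,t):
    K=np.array([[c['fx'],0,c['cx']],[0,c['fy'],c['cy']],[0,0,1.]])
    return cv2.projectPoints(np.array(X,float).reshape(-1,1,3),cv2.Rodrigues(np.array(R))[0],np.array(t,float),K,np.array([c['k1'],0,0,0.]))[0].reshape(-1,2)
E
python3 - <<'E'
from h import *
out=[]
for n,(u,v) in dict(scene=(281,230),side=(314,200)).items():
    f=np.load(f'pics/{n}.npz');c=ctrl.get_calibration(n);W=cloud(f['d'],c,np.array(c['R']),np.array(c['t']))
    print(n,'center',W[v,u])
    ctr=W[v,u][:2]
    m=(np.hypot(*(W[...,:2]-ctr).transpose(2,0,1))<.13)&(abs(W[...,2]-.066)<.006)&(f['d']>0)
    nl,lab,st,_=cv2.connectedComponentsWithStats(cv2.dilate(m.astype(np.uint8),np.ones((3,3))))
    k=1+st[1:,4].argmax();mm=m&(lab==k)
    p=W[mm];print(mm.sum(),np.median(p[:,2]))
    (cx,cy),wh,a=cv2.minAreaRect((p[:,:2]*1000).astype(np.float32));print('rect',cx,cy,wh,a)
    x0,y0=u-60,v-50
    out.append(cv2.resize(f['p'][y0:y0+100,x0:x0+120,::-1],None,fx=3.3,fy=3.3,interpolation=cv2.INTER_CUBIC))
    for nm,q in dict(scene=dict(cup=(312,165),disc=(250,178),bar=(243,237),brush=(295,283)),side=dict(cup=(271,150),disc=(224,203))).get(n).items(): print(nm,W[q[1],q[0]])
cv2.imwrite('pics/crop.png',np.hstack(out))
E
```

```text
scene center [ 0.57958591 -0.04944127  0.08877963]
1493 0.06616209939036248
rect 561.5385131835938 -11.780441284179688 (127.82569122314453, 156.21432495117188) 22.370059967041016
cup [0.5509227  0.1976123  0.07138413]
disc [0.40224125 0.1179476  0.01597606]
bar [ 0.48111458 -0.06191407  0.00713536]
brush [ 0.65753213 -0.12450071  0.01956699]
side center [ 0.5372707  -0.04048388  0.06328603]
1253 0.06525841354765198
rect 560.13671875 -11.116409301757812 (130.080078125, 152.2078399658203) 22.073062896728516
cup [0.57882779 0.1978991  0.06534225]
disc [0.39178863 0.1068499  0.01923187]
```

View pics/crop.png

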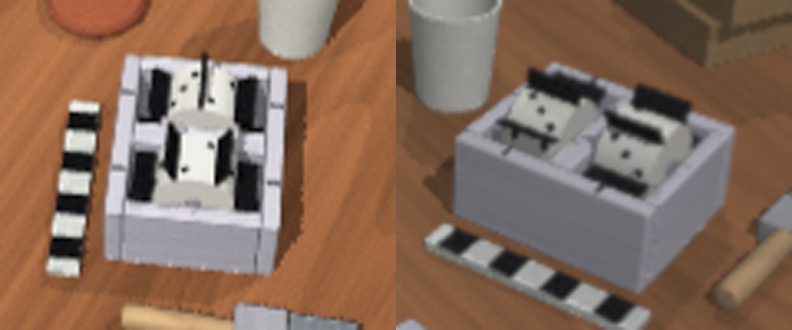

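The crop confirms the aluminium block with two wheels and the bar in front. The right-hand wheel is at crop (197,155) in the left half and (640,145) in the right half. Next I'll work out the approach move.

```bash
cat >> h.py <<'E'
from scipy.spatial.transform import Rotation as Ro
YAW=np.deg2rad(22.2); C=np.array([.5608,-.0115])
def blk(x,y,z): # block -> world
    return np.array([*(C+[np.cos(YAW)*x-np.sin(YAW)*y,np.sin(YAW)*x+np.cos(YAW)*y]),z])
def rel(target,yaw=None):
    s=ctrl.sense();R=Ro.from_rotvec(s['eef_rot']).as_matrix()
    print('slide',np.round(R.T@(np.array(target)-s['tcp_pos']),4))
    bx=np.array([np.cos(YAW),np.sin(YAW),0]);a=R.T@bx; t=np.arctan2(a[1],a[0])
    print('turn to align tool x with block x',t,'or -x',(t+np.pi)%(2*np.pi)-np.pi if t<=0 else t-np.pi,'q6',s['qpos'][5])
E
python3 - <<'E'
from h import *
print(Ro.from_rotvec(ctrl.sense()['eef_rot']).as_matrix().round(3))
print(ctrl.get_calibration('wrist')['T_tool_cam'])
rel(blk(0,-.036,.25))
E
```

```text
[[-0.927  0.375 -0.001]
 [ 0.375  0.927 -0.001]
 [ 0.    -0.001 -1.   ]]
[[-2.37028591e-04 -9.62514154e-01 -2.71231352e-01  7.36849378e-02]
 [ 9.99999545e-01  2.26115328e-05 -9.54138972e-04 -1.67327060e-05]
 [ 9.24505223e-04 -2.71231455e-01  9.62513711e-01 -1.61834222e-01]
 [ 0.00000000e+00  0.00000000e+00  0.00000000e+00  1.00000000e+00]]
slide [-0.5493 -0.4505 -0.0274]
turn to align tool x with block x 2.369335023592263 or -x -0.7722576299975303 q6 -0.018977812243582765
```

```bash
python3 -m crank '{"slide":[[-0.035,-0.028,-0.003],[-0.070,-0.057,-0.007],[-0.105,-0.085,-0.01],[-0.14,-0.114,-0.014],[-0.174,-0.142,-0.017],[-0.209,-0.171,-0.021],[-0.244,-0.2,-0.024],[-0.27,-0.225,-0.027]],"turn":[-0.1,-0.2,-0.3,-0.4,-0.5,-0.6,-0.7,-0.772]}' 0; python3 - <<'E'
from h import *
rel(blk(0,-.036,.25))
E
```

```text
t: 0.9
tcp_pos: [0.4011, 0.2673, 0.2497]
eef_rot: [0.609, -3.082, 0.001]
ft_force: [0.0, 0.7, 0.7]
gripper_width: 0.0274
grasp_force: 0.0
slide [-4.150e-02 -3.546e-01 -2.000e-04]
turn to align tool x with block x -3.138777946729728 or -x -3.138777946729728 q6 -1.3976012502873547
```

```bash
python3 -m crank '{"slide":[[-0.004,-0.045,0],[-0.008,-0.09,0],[-0.012,-0.135,0],[-0.016,-0.18,0],[-0.02,-0.225,0],[-0.02,-0.27,0],[-0.02,-0.315,0],[-0.02,-0.355,0]],"turn":[0,0,0,0,0,0,0,0]}' 0; python3 - <<'E'
from h import *
rel(blk(0,-.036,.25))
s=ctrl.sense();p,d=ctrl.grab_frame('wrist');np.savez('pics/w1.npz',p=p,d=d)
T=np.eye(4);T[:3,:3]=Ro.from_rotvec(s['eef_rot']).as_matrix();T[:3,3]=s['tcp_pos']
c=ctrl.get_calibration('wrist');M=np.linalg.inv(T@np.array(c['T_tool_cam']));R,t=M[:3,:3],M[:3,3]
W=cloud(d,c,R,t)
u,v=proj(blk(0,-.036,.09),c,R,t)[0];print('right_top px',u,v)
m=(np.hypot(*(W[...,:2]-C).transpose(2,0,1))<.12)&(abs(W[...,2]-.066)<.005)&(d>0)
q=W[m];print(cv2.minAreaRect((q[:,:2]*1000).astype(np.float32)),np.median(q[:,2]))
B=(W[...,:2]-C)@np.array([[np.cos(YAW),-np.sin(YAW)],[np.sin(YAW),np.cos(YAW)]])
for y0 in(-.036,.036):
    k=(abs(B[...,1]-y0)<.018)&(d>0)&(W[...,2]>.085);b=B[k];z=W[k][:,2]
    print(y0,[(round(x,3),round(z[abs(b[:,0]-x)<.002].max(),4)) for x in np.arange(-.04,.041,.004) if (abs(b[:,0]-x)<.002).any()])
cv2.imwrite('pics/w1.png',cv2.resize(p[:,:,::-1],None,fx=1.5,fy=1.5))
E
```

```text
t: 1.7
tcp_pos: [0.5533, -0.0539, 0.2494]
eef_rot: [0.603, -3.083, -0.0]
ft_force: [-0.3, 0.2, -0.1]
gripper_width: 0.0004
grasp_force: 0.0
slide [-0.023   0.0004 -0.0006]
turn to align tool x with block x 3.1406918903214813 or -x -0.0009007632683117883 q6 -2.0758564218036906
right_top px 253.1150345556678 194.94699612458183
((562.2791748046875, -11.277786254882812), (126.7536849975586, 149.424560546875), 22.26742172241211) 0.0655084655041923
-0.036 [(np.float64(-0.04), np.float64(0.3586)), (np.float64(-0.036), np.float64(0.3429)), (np.float64(-0.032), np.float64(0.3442)), (np.float64(-0.028), np.float64(0.3423)), (np.float64(-0.024), np.float64(0.3299)), (np.float64(-0.02), np.float64(0.3312)), (np.float64(-0.016), np.float64(0.33)), (np.float64(-0.012), np.float64(0.2847)), (np.float64(-0.008), np.float64(0.0899)), (np.float64(-0.004), np.float64(0.0909)), (np.float64(-0.0), np.float64(0.0912)), (np.float64(0.004), np.float64(0.0908)), (np.float64(0.008), np.float64(0.0909)), (np.float64(0.012), np.float64(0.0892)), (np.float64(0.016), np.float64(0.0936)), (np.float64(0.02), np.float64(0.101)), (np.float64(0.024), np.float64(0.1011))]
0.036 [(np.float64(-0.04), np.float64(0.3392)), (np.float64(-0.036), np.float64(0.3415)), (np.float64(-0.032), np.float64(0.3428)), (np.float64(-0.028), np.float64(0.3434)), (np.float64(-0.024), np.float64(0.343)), (np.float64(-0.02), np.float64(0.3393)), (np.float64(-0.016), np.float64(0.3352)), (np.float64(-0.012), np.float64(0.3313)), (np.float64(-0.0), np.float64(0.0984))]
```

View pics/w1.png

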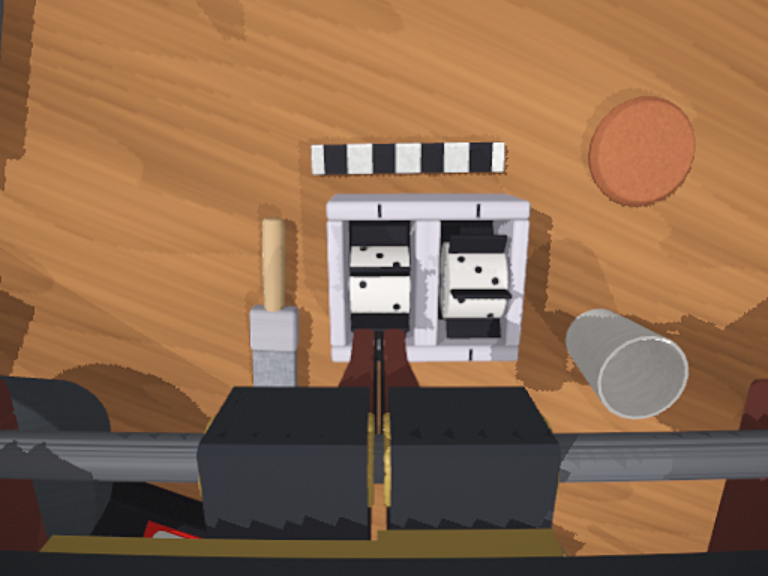

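The wrist view shows the right-hand wheel at (380,293), with a two-pip diagonal on top. The face on the robot side at (380,255) has three pips, so I need three steps of 60°. The left wheel at (475,275) stays untouched. I'll go down between the ridges with the fingers closed.

```bash
python3 -m crank '{"slide":[[-0.0235,0,0.04],[-0.0235,0,0.085],[-0.0235,0,0.125],[-0.0235,0,0.145],[-0.0235,0,0.156],[-0.0235,0,0.162],[-0.0235,0,0.166],[-0.0235,0,0.168]],"turn":[0,0,0,0,0,0,0,0]}' 0
```

```text
t: 2.55
tcp_pos: [0.5755, -0.042, 0.0832]
eef_rot: [-0.604, 3.081, 0.001]
ft_force: [-2.8, 5.4, 8.8]
gripper_width: 0.0006
grasp_force: 4.6
```

```bash
python3 - <<'E'
from h import *
C[:]=[.5615,-.0115]
s=ctrl.sense();print(s['tcp_pos'],s['ft_force'],s['wrist_torque'],s['joint_vel'].round(3) if hasattr(s['joint_vel'],'round') else s['joint_vel'])
rel(blk(0,-.036,.078))
o=[]
for n,(u,v) in dict(scene=(281,220),side=(314,190)).items():
    p,d=ctrl.grab_frame(n);o.append(cv2.resize(p[v-50:v+50,u-50:u+50,::-1],None,fx=4,fy=4,interpolation=cv2.INTER_CUBIC))
print(ctrl.sense()['ft_force'],ctrl.sense()['tcp_pos'])
cv2.imwrite('pics/c2.png',np.hstack(o))
E
```

```text
[ 0.57554499 -0.04204664  0.08319882] [-2.78838378  5.35955998  8.826074  ] [1.06801696 0.41607511 0.00388156] [ 0.001  0.022  0.003  0.003 -0.033 -0.001]
slide [ 0.0015 -0.0024  0.0052]
turn to align tool x with block x 3.1409943324481606 or -x -0.0005983211416324963 q6 -2.053035172551555
[-2.23338659  5.71084883  8.5607094 ] [ 0.57568096 -0.04197074  0.08347601]
```

View pics/c2.png

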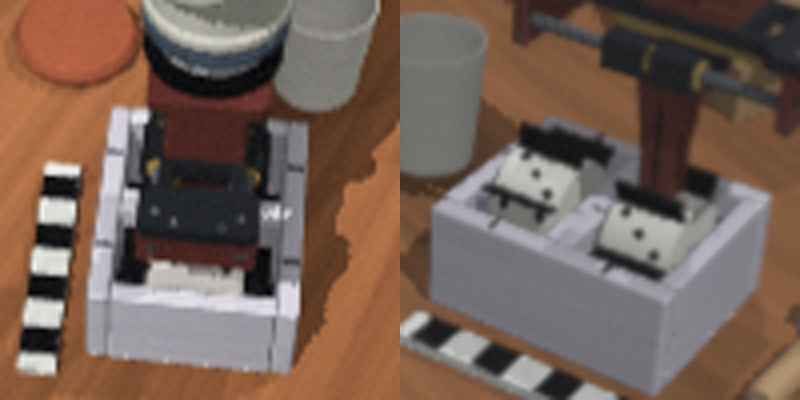

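The side crop shows the fingers standing in the gap of the right-hand wheel, between the ridges. Now I'll press firmly and start to roll.

```bash
python3 -m crank '{"slide":[[0,0,0.004],[0,0,0.007],[-0.002,0,0.007],[-0.005,0,0.007],[-0.008,0,0.007],[-0.010,0,0.007]],"turn":[0,0,0,0,0,0]}' 0
```

```text
t: 3.25
tcp_pos: [0.5861, -0.038, 0.0777]
eef_rot: [-0.603, 3.078, 0.0]
ft_force: [-1.5, 5.4, 12.1]
gripper_width: 0.0004
grasp_force: 5.9
```

```bash
python3 -m crank '{"slide":[[-0.005,0,0.0015],[-0.01,0,0.003],[-0.014,0,0.005],[-0.017,0,0.007],[-0.020,0,0.009],[-0.022,0,0.011],[-0.022,0,0.011]],"turn":[0,0,0,0,0,0,0]}' 0
python3 - <<'E'
from h import *
C[:]=[.5615,-.0115]
rel(blk(0,-.036,.048))
p,d=ctrl.grab_frame('side');u,v=314,190;cv2.imwrite('pics/c3.png',cv2.resize(p[v-50:v+50,u-50:u+50,::-1],None,fx=5,fy=5,interpolation=cv2.INTER_CUBIC))
E
```

```text
t: 3.95
tcp_pos: [0.6103, -0.0303, 0.0675]
eef_rot: [-0.602, 3.071, -0.004]
ft_force: [6.6, 3.7, 9.4]
gripper_width: 0.0004
grasp_force: 4.9
slide [ 0.0383 -0.0001  0.0191]
turn to align tool x with block x 3.1413405644488575 or -x -0.0002520891409356629 q6 -2.02842692406634
```

View pics/c3.png

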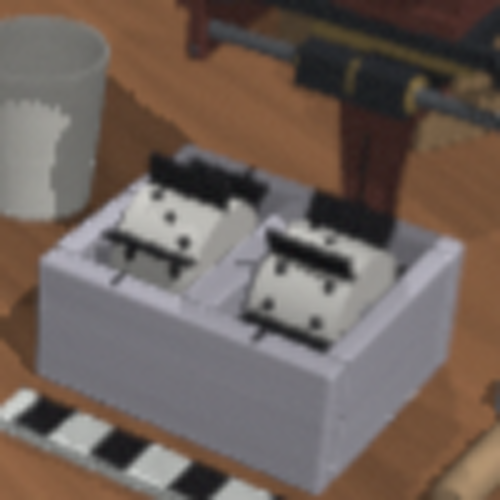

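The wheel is past midway: the three-pip face is coming up at (335,238), with the four-pip face below it. I'll lift away and check.

```bash
python3 -m crank '{"slide":[[-0.002,0,-0.01],[-0.006,0,-0.025],[-0.006,0,-0.055],[0.034,0,-0.085],[0.054,0,-0.115],[0.054,0,-0.115]],"turn":[0,0,0,0,0,0]}' 0
cat > look.py <<'E'
from h import *
import sys
C[:]=[.5615,-.0115]
s=ctrl.sense();p,d=ctrl.grab_frame('wrist')
T=np.eye(4);T[:3,:3]=Ro.from_rotvec(s['eef_rot']).as_matrix();T[:3,3]=s['tcp_pos']
c=ctrl.get_calibration('wrist');M=np.linalg.inv(T@np.array(c['T_tool_cam']));R,t=M[:3,:3],M[:3,3]
W=cloud(d,c,R,t);rel(blk(0,-.036,.078))
B=(W[...,:2]-C)@np.array([[np.cos(YAW),-np.sin(YAW)],[np.sin(YAW),np.cos(YAW)]])
for y0 in(-.036,.036):
    k=(abs(B[...,1]-y0)<.018)&(d>0)&(W[...,2]>.085)&(W[...,2]<.11);b=B[k];z=W[k][:,2]
    print(y0,[(round(float(x),3),round(float(z[abs(b[:,0]-x)<.002].max()),4)) for x in np.arange(-.04,.041,.004) if (abs(b[:,0]-x)<.002).any()])
u,v=proj(blk(0,-.0,.09),c,R,t)[0].astype(int);v=max(80,v);u=max(100,u)
cv2.imwrite(sys.argv[1],cv2.resize(p[v-80:v+80,u-100:u+100,::-1],None,fx=3,fy=3,interpolation=cv2.INTER_CUBIC))
E
python3 look.py pics/w2.png
```

```text
t: 4.6
tcp_pos: [0.555, -0.0521, 0.1835]
eef_rot: [-0.602, 3.077, -0.004]
ft_force: [0.3, -0.6, 1.4]
gripper_width: 0.0003
grasp_force: 0.0
slide [-0.0202 -0.0008  0.1039]
turn to align tool x with block x 3.1404670006642417 or -x -0.0011256529255514458 q6 -2.071246947177342
-0.036 [(-0.024, 0.1012), (-0.02, 0.1016), (-0.016, 0.097), (-0.012, 0.0899), (-0.008, 0.0907), (-0.004, 0.0911), (-0.0, 0.0912), (0.004, 0.091), (0.008, 0.0899), (0.012, 0.089), (0.016, 0.0933), (0.02, 0.0978)]
0.036 [(-0.004, 0.0972), (-0.0, 0.0984), (0.004, 0.0949)]
```

View pics/w2.png

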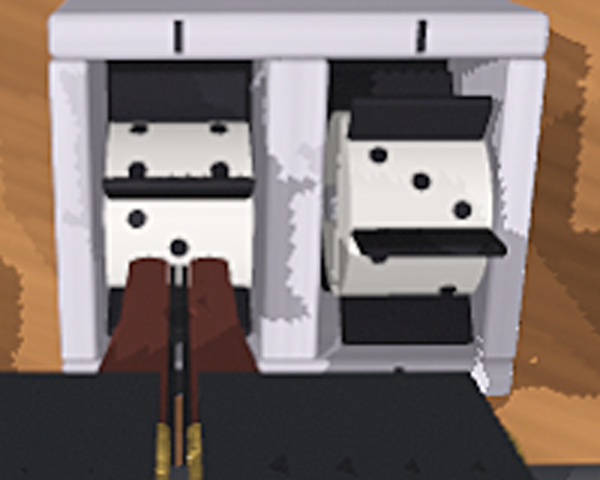

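The crop shows three pips on top of the right-hand wheel at (178,240), upright, and four next. The left wheel is unchanged. I'll repeat the stroke.

```bash
python3 -m crank '{"slide":[[-0.022,0,0.03],[-0.022,0,0.065],[-0.022,0,0.085],[-0.022,0,0.093],[-0.022,0,0.099],[-0.022,0,0.104],[-0.027,0,0.104],[-0.032,0,0.104]],"turn":[0,0,0,0,0,0,0,0]}' 0
python3 -m crank '{"slide":[[-0.005,0,0.0015],[-0.01,0,0.003],[-0.014,0,0.005],[-0.017,0,0.007],[-0.020,0,0.009],[-0.022,0,0.011],[-0.022,0,0.011]],"turn":[0,0,0,0,0,0,0]}' 0
```

```text
t: 5.45
tcp_pos: [0.5868, -0.0378, 0.0774]
eef_rot: [-0.603, 3.078, 0.001]
ft_force: [-1.2, 7.1, 15.3]
gripper_width: 0.0008
grasp_force: 7.2
t: 6.15
tcp_pos: [0.6102, -0.03, 0.0661]
eef_rot: [-0.603, 3.072, -0.003]
ft_force: [7.7, 3.8, 9.8]
gripper_width: 0.0001
grasp_force: 5.1
```

Same end pose as before. I'll lift and check.

```bash
python3 -m crank '{"slide":[[-0.002,0,-0.01],[-0.006,0,-0.025],[-0.006,0,-0.055],[0.034,0,-0.085],[0.054,0,-0.115],[0.054,0,-0.115]],"turn":[0,0,0,0,0,0]}' 0
python3 look.py pics/w3.png
```

```text
t: 6.75
tcp_pos: [0.555, -0.0518, 0.1822]
eef_rot: [-0.602, 3.078, -0.003]
ft_force: [0.5, -0.1, 0.9]
gripper_width: 0.0004
grasp_force: 0.0
slide [-0.0203 -0.001   0.1027]
turn to align tool x with block x 3.1406024212097403 or -x -0.0009902323800528023 q6 -2.071109236669485
-0.036 [(-0.024, 0.1009), (-0.02, 0.1023), (-0.016, 0.0982), (-0.012, 0.0908), (-0.008, 0.0908), (-0.004, 0.0911), (-0.0, 0.0916), (0.004, 0.0906), (0.008, 0.0898), (0.012, 0.0886), (0.016, 0.0937), (0.02, 0.0976), (0.024, 0.0982)]
0.036 [(-0.004, 0.098), (-0.0, 0.0989)]
```

View pics/w3.png

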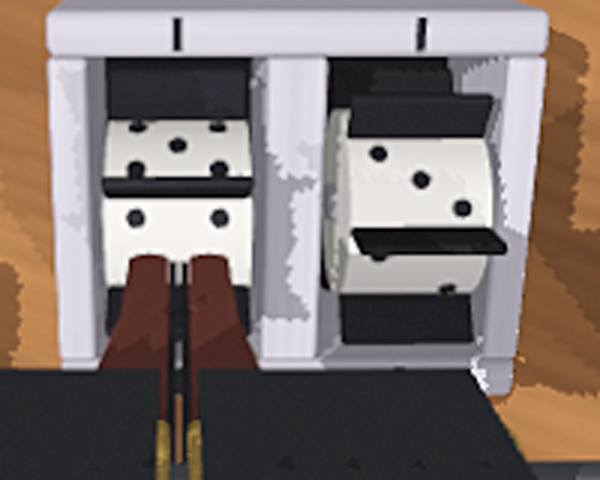

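Four pips are on top at (178,225), with five next at (178,145). One more stroke.

```bash
python3 -m crank '{"slide":[[-0.022,0,0.03],[-0.022,0,0.065],[-0.022,0,0.085],[-0.022,0,0.093],[-0.022,0,0.099],[-0.022,0,0.104],[-0.027,0,0.104],[-0.032,0,0.104]],"turn":[0,0,0,0,0,0,0,0]}' 0
python3 -m crank '{"slide":[[-0.005,0,0.0015],[-0.01,0,0.003],[-0.014,0,0.005],[-0.017,0,0.007],[-0.020,0,0.009],[-0.022,0,0.011],[-0.022,0,0.011]],"turn":[0,0,0,0,0,0,0]}' 0
python3 -m crank '{"slide":[[-0.002,0,-0.01],[-0.006,0,-0.025],[-0.006,0,-0.055],[0.034,0,-0.085],[0.054,0,-0.115],[0.074,0,-0.145],[0.074,0,-0.145]],"turn":[0,0,0,0,0,0,0]}' 0
python3 look.py pics/w4.png
```

```text
t: 7.6
tcp_pos: [0.5871, -0.0375, 0.0772]
eef_rot: [-0.603, 3.078, 0.001]
ft_force: [-1.3, 6.8, 16.4]
gripper_width: 0.0006
grasp_force: 8.2
t: 8.3
tcp_pos: [0.6102, -0.0299, 0.0656]
eef_rot: [-0.603, 3.073, -0.003]
ft_force: [8.2, 3.4, 9.5]
gripper_width: 0.0001
grasp_force: 5.3
t: 9.0
tcp_pos: [0.5368, -0.0593, 0.2119]
eef_rot: [-0.602, 3.078, -0.003]
ft_force: [0.4, 0.5, 0.2]
gripper_width: 0.0005
grasp_force: 0.0
slide [-0.0402 -0.0011  0.1323]
turn to align tool x with block x 3.140675011903796 or -x -0.0009176416859970615 q6 -2.0888837528802457
-0.036 [(-0.024, 0.1007), (-0.02, 0.1021), (-0.016, 0.0964), (-0.012, 0.091), (-0.008, 0.0908), (-0.004, 0.0911), (-0.0, 0.0902), (0.004, 0.0906), (0.008, 0.0885)]
0.036 [(-0.004, 0.0978), (-0.0, 0.0984)]
```

View pics/w4.png

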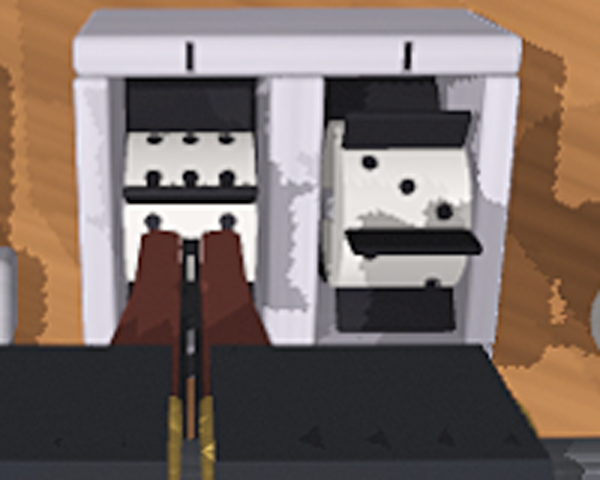

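The face on the robot side at (190,158) now has six pips, so five is on top. The hub is at 91 mm (fully up), the ridge tips at 101 mm, and the left wheel is unchanged. The fingers are clear, so I'm handing in.

```bash
python3 -c "
from station import ctrl
print(ctrl.sign_off())"
```

```text
the job is handed in; nothing more can be done
None
```

The right-hand wheel was rolled from two to five in three pressed strokes and looked locked fully up in the last view, with the left wheel and the objects around the block not disturbed; the job is handed in, and sign-off returned no verdict.

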